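# Free the child-safety hook of the glue cupboard

### The arm

A 6-joint arm with a two-finger parallel gripper is mounted at the origin on the work surface; the furniture and walls round the work are solid. World frame = base frame: x ahead of the robot, y to its left, z up, the work surface at z = 0. Lengths are in m, angles in rad, forces in N, time in s.
With the tool pointing down it reaches from about 0.35 to 0.775 m from the base axis. Payload 5.5 kg.
Tool frame: the origin (TCP) lies between the finger pads; the fingertips stand 19 mm ahead of it and the grasp point (between the pads) is the TCP; z points along the fingers, y is the line along which they close (so a half turn about z gives the same grasp; the last joint's range is limited). The gripper opens to 85 mm and grips with 20 to 120 N. Pads are 22 mm wide; open, the fingers measure 114 mm over their backs; the gripper's body (76 mm by 85 mm) begins 54 mm behind the grasp point. The pads swing forward as they close: fully open they stand 13 mm farther back than shut.
Start: joints at [-1.245, 0.313, 0.046, 1.304, 0, 1.431], TCP at [0.258, -0.514, 0.25] pointing down, gripper open.
Joint ranges: [-2.76, 2.76], [-0.86, 1.69], [-1.03, 1.26], [-2.2, 2.34], [-1.47, 1.5], [-3.14, 3.14]. Speed limits (rad/s): [2.57, 2.57, 3.14, 3.14, 3.14, 3.14].

### API

Orientations are given as a unit quaternion [x, y, z, w].
In Python, from station import arm gives the robot as it stands.
- The arm moves only by the tool servo_tool, never from a script. Its argument "steps" is text: rows parted by semicolons, each of 5 numbers parted by spaces: the shift along the world's x, y, z in mm, then the turn about the world's z in degrees, then the finger opening in mm, from 0 to 85.4. In form: tx ty tz roll grip; .... A call has 1 to 20 rows; each row shifts and turns the commanded pose from where the row before left it; what a row does not reach is not made up. A row lasts 1/8 s, in which the tool goes at most 62.5 mm and 10.7 degrees, less where a joint would pass 70% of its speed; a pose out of reach is approached as far as the arm can. A call is refused whole if a number of a shift passes 62.5 or a number of a turn 10.7, either way. A call with a gripper value outside its range is refused whole. The fingers move at their own pace and stop on an object; "newtons" is the grip in N (left out, the last holds). Time passes only in rows, so rows that do not move let the fingers close. It gives the time, the measured TCP pose, the force, the opening and the grip force at its end, in the units of the state.
- arm.get_obs(): the state, without advancing time (a new reading comes with each control period).
- arm.get_image(name): name is "scene" or "side" or "wrist"; returns (picture, depth): 400x640x3 uint8, blue, green, red; 400x640 float32, m along the optical axis (not along the pixel's ray), 0 where there is no reading.
- arm.camera_model(name): a dict with "fx", "fy", "cx", "cy" (pixels), "R" (3x3) and "t" (3): a world point X has camera coordinates R X + t. Camera axes: x right, y down, z forward; pixel columns grow to the right and rows downward; lengths in m; the calibration is good to about 2 mm. A picture is of the moment at which its call begins: read the wrist's pose just before it. camera_model takes no time and is no camera call; for the wrist camera it gives the pose at the moment of the call.
- arm.finish_job(): hands the job in; it is judged then, once.
The state is a dict: "t": time; "qpos": joint angles; "joint_velocities": joint speeds; "effort": joint torques, N m; "eef_pos": TCP position; "ee_rot": TCP orientation; "ft_force": force on the tool from outside, world axes, zero at the start; "moment": the same for the moment, N m; "gripper_width": finger opening in m; "gripper_force": force on a finger pad.
Only numpy, scipy, OpenCV 4.12 (cv2) and the standard library are available. Lean on these libraries where they do the work, as an engineer would, in place of code of your own. Each camera call takes 0.05 s, during which the arm holds its last target. There are 200 camera calls.

### The job

Open the little plywood cupboard on the bench so that I can get at the glue in it: pull its door ajar by the knob until the child-safety hook inside catches, reach down with closed fingers into the gap behind the door's top edge, feel for the sprung hook, press it down and bring the door past its catch, then swing the door wide open, about square to the cupboard. The latch is only plastic: do not tug the door hard against it nor press hard on it, and leave everything else on the bench as it lies.

Things in the scene. Friction and masses are not known exactly. Their poses are not given: they have to be found in the camera images.
- cupboard: Small plywood cupboard on rubber feet, fixed on the bench, glue and a tin inside. 120 mm deep (own x), 190 mm wide (own y), 250 mm high; origin: centre of its underside at bench height; own -x is its front, own z up. Its top board, 12 mm thick, ends at own x = -60 mm, the front face.
- door: Plywood door 190 x 240 x 15 mm over the whole front, top edge flush with the cupboard's top (z = 250 mm). Origin on the hinge line at bench height; own y runs along the door from the hinge (the door spans 4 to 194 mm), own x points through the door into the cupboard when shut; inner face at own x = 0. It carries the hook of the child-safety latch, at own y = 150 mm.
- door_angle (a joint): Opening of the door about its upright hinge, rad: 0 shut, grows as the free edge swings out, 1.92 is the end stop. Stays where it is left (friction, about 1 N at the knob). The hook catches at 0.26 to 0.32 rad; the gap from inner face to front face is then 39 to 47 mm at the latch. While the door pulls on the caught hook the barb jams: ease the door in 2 to 5 mm before pressing.
- knob (a point): Centre of the head of the round aluminium knob on the outer face of the door: head 28 mm across, its middle 28 mm off the outer face (43 mm off the inner face), 30 mm below the door's top edge and 166 mm from the hinge line.
- hinge_top (a point): Point on the hinge line at the height of the door's top (z = 250 mm). Its y axis runs along the door, as door's.
- gap_edge (a point): Point on the top inner edge of the door straight above the root of the hook: 150 mm from the hinge line, z = 250 mm. Own x points square off the inner face (into the cupboard when shut), own y along the door away from the hinge. The gap to reach into lies on its +x side once the door is ajar.
- latch (a point): Where the hook's ribbed thumb pad is with the mount mid-slot: 21 mm off the door's inner face, 31 mm below its top. The true pad is up to 8 mm higher or lower (unmeasured: feel). White hook arm 14 mm wide along own +x, barb 59 mm off the door; housing on the door 9 mm deep, top 6 mm over the pad. Sprung up: 1.5 N to start, 1.2 N per mm; free at 1 to 6 mm (more if set high), hard stop at 6.7 mm.
- strike: White plastic catch under the top board, 40 mm wide, with a lip 24 mm deep that hangs down to 36 mm below the cupboard's top; the barb hooks behind this lip. Origin: at the top of the lip, 6 to 12 mm inside the front face. Axes as the cupboard's. The plastic latch bears at most 30 N of tug on this catch and 18 N of press by the fingers.
- pencil: Red pencil 170 mm long, 8 mm thick, lying loose on top of the cupboard near its back. Leave it there.
- calliper: Steel calliper 200 mm long, loose on the bench. Leave it.
- jar_screws: Clear jar with a red lid, 83 mm across and 167 mm high, standing loose on the bench. Leave it.
- padlock: Brass padlock 66 x 45 x 17 mm, lying loose on the bench. Leave it.

How it is judged:
On the way, in this order (a step that is already met when the one before it is completed fails the run):
1. the door stands ajar, pulled out to where the hook catches (value of joint door_angle between 0.22 and 0.4 rad), for 0.2 s.
2. the door is past its catch (value of joint door_angle above 0.45 rad), for 0.1 s.
At the end, for the whole second after the job is handed in: The door stands at rest, swung open by more than 1.3 rad (about 75 degrees) (value of joint door_angle above 1.3 rad and velocity of joint door_angle between -0.05 and 0.05 rad/s); the robot touches nothing.
It fails at once if the door is tugged against the latch: more than 30 N between hook and catch (contact force between strike and door above 30 N).
It fails at once if the fingers press on the latch or the door's inner face with more than 18 N (x of the grasp point in the frame of door above 0 m and contact force between the fingers and door above 18 N).
It fails at once if a bystander is shifted by more than 20 mm (distance of any of pencil, padlock, calliper, jar_screws from where it was at the start of the episode above 0.02 m).
It also fails if it takes over 72 s, if anything falls off the work surface, if the arm or the gripper's body presses on something with over 40 N, if the wrist force passes 120 N, or if a joint passes its speed limit or range.

## Working session

There is one attempt and no reset: what is moved stays moved. The work goes in short steps, Python scripts to look and compute and a tool call to move; the robot and the scene stay as the last step left them, time stands still between calls to the robot, and variables do not carry over. Pictures are saved under pics/ and viewed, at most 10 in all, crops included, and the job is handed in when it is done.

Besides the shell and the picture viewer there is one more tool, called after "Request:" as name(argument=value, ...), one argument or row to a line, values as JSON. servo_tool: Moves the arm, as the interface text tells. Its arguments: {"type":"object","properties":{"steps":{"type":"string"},"newtons":{"type":"number"}},"required":["steps"]}

```bash
ls; mkdir -p pics
cat > h.py <<'E'
import numpy as np, cv2
from station import arm
def grab(n):
    m=arm.camera_model(n); im,d=arm.get_image(n); np.savez(f'/tmp/{n}.npz',im=im,d=d,**{k:np.array(m[k]) for k in m if k in('fx','fy','cx','cy','R','t')}); return im,d
def load(n): return np.load(f'/tmp/{n}.npz')
def px(n,u,v,r=1):
    z=load(n); p=z['d'][v-r:v+r+1,u-r:u+r+1]; p=p[p>0]; q=np.median(p) if p.size else np.nan
    return z['R'].T@(np.array([(u-z['cx'])/z['fx']*q,(v-z['cy'])/z['fy']*q,q])-z['t'])
def proj(n,X):
    z=load(n); c=z['R']@np.array(X)+z['t']; return c[0]/c[2]*z['fx']+z['cx'],c[1]/c[2]*z['fy']+z['cy']
E
python3 - <<'E'
from h import *
a,_=grab('scene'); b,_=grab('side')
cv2.imwrite('pics/scene.png',a); cv2.imwrite('pics/side.png',b)
o=arm.get_obs(); print(o['eef_pos'],o['ee_rot'],o['ft_force'],o['gripper_width'])
E
```

```text
pics
[ 0.2580989  -0.51336024  0.24948808] [ 9.73006937e-01  2.30774419e-01 -7.87312089e-05 -8.13045554e-04] [ 1.17403786 -0.03568487 -0.26785342] 0.08531615957906634
```

View pics/scene.png

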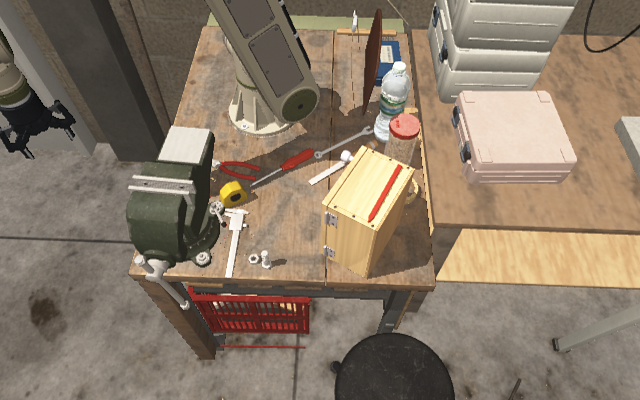

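View pics/side.png

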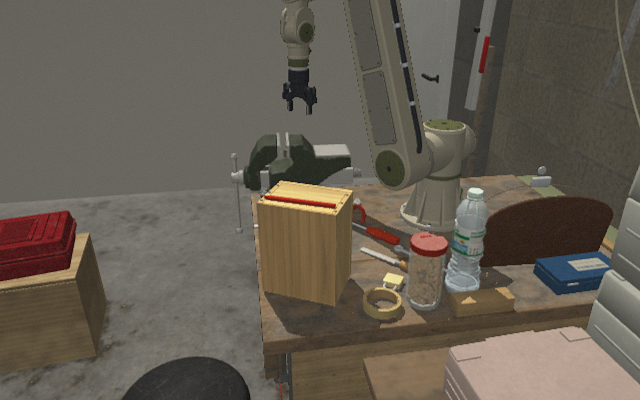

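The scene view shows the cupboard top (corners near 370,148; 413,167; 367,225; 325,207), hinges at about (330,218) and (330,252), and the pencil at the back (385,193). The side view shows its back. I'll enlarge the top.

Run:
```python
from h import *
z=load('scene'); c=z['im'][140:280,300:440]
cv2.imwrite('pics/crop.png',cv2.resize(c,None,fx=4.2,fy=4.2,interpolation=cv2.INTER_CUBIC))
# plane fit points at z~0.25
d=z['d']; v,u=np.mgrid[140:240,315:425]; q=d[140:240,315:425]
P=np.stack([(u-z['cx'])/z['fx']*q,(v-z['cy'])/z['fy']*q,q],-1)-z['t']; P=P@z['R']
m=abs(P[...,2]-.25)<.006
pts=P[m][:,:2].astype(np.float32); print(len(pts),np.median(P[m][:,2]))
uv=np.stack([u[m],v[m]],1); k=cv2.connectedComponentsWithStats(m.astype(np.uint8)); print(k[2])
i=1+np.argmax(k[2][1:,4]); s=P[k[1]==i][:,:2].astype(np.float32)
r=cv2.minAreaRect(s); print(r); print(cv2.boxPoints(r))
for p in cv2.boxPoints(r): print(proj('scene',[*p,.25]))
```

```text
4097 0.2501939348843428
[[   0    0  110  100 6903]
 [   6    6   94   87 4096]
 [  81   32    1    1    1]]
((0.5241860151290894, 0.17757150530815125), (0.13754506409168243, 0.19271764159202576), 46.4486083984375)
[[0.4069647  0.19411986]
 [0.5466381  0.06133645]
 [0.6414074  0.16102315]
 [0.50173396 0.29380655]]
(np.float64(361.60599271401287), np.float64(144.53085089429675))
(np.float64(319.92584213199405), np.float64(203.15515218718173))
(np.float64(377.13826497360753), np.float64(231.99678132200364))
(np.float64(415.02785084431366), np.float64(168.50806799883725))
```

View pics/crop.png

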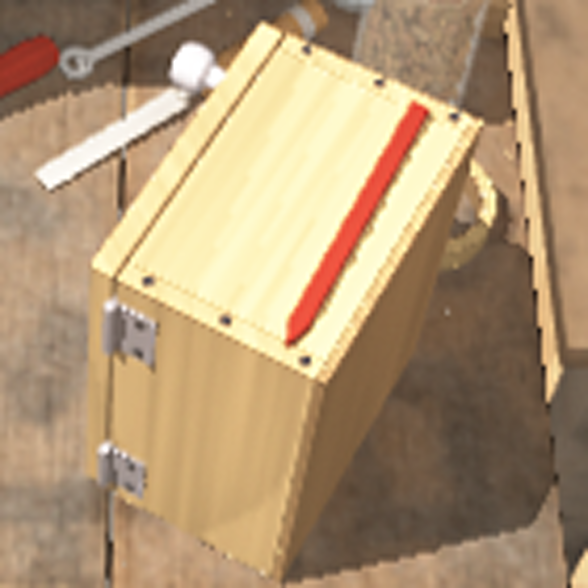

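The crop shows the top (door front corners at crop (265,22) and (93,265); back corners (325,383) and (483,124)), the door seam, the hinge at the near-left corner, and the knob head at (190,62), just above the wooden marker on the bench.

Run:
```python
from h import *
z=load('scene')
def ray(u,v,h):
    R=z['R'];o=-R.T@z['t'];d=R.T@np.array([(u-z['cx'])/z['fx'],(v-z['cy'])/z['fy'],1]);return (o+d*(h-o[2])/d[2])[:2]
C=[(265,22),(93,265),(325,383),(483,124)]
Q=np.array([ray(300+a/4.2-.4,140+b/4.2-.4,.25) for a,b in C]); print(Q)
print([np.linalg.norm(Q[i]-Q[(i+1)%4]) for i in range(4)])
# fit rect 135x190 to the corners: model x back(0..135), y from hinge
M=np.array([[-.015,.194],[-.015,.004],[.12,.004],[.12,.194]])
a=M-M.mean(0);b=Q-Q.mean(0);U,S,V=np.linalg.svd(a.T@b);R=(U@V).T;t=Q.mean(0)-R@M.mean(0)
print('R',R,np.linalg.det(R),'t',t,'res',(M@R.T+t-Q)*1e3)
k=R@np.array([-.043,.166])+t;print('knob',k,proj('scene',[*k,.22]),px('scene',345,155), 'pix xy at .22',ray(300+190/4.2,140+62/4.2,.22))
print('front ang',np.degrees(np.arctan2(R[1,0],R[0,0])))
for n in [(364,178,'')]: pass
for u,v in [(404,125),(236,240),(217,212),(345,163),(320,180),(265,262)]: print(u,v,px('scene',u,v))
```

```text
[[0.40842738 0.19638002]
 [0.54633295 0.06541681]
 [0.63860119 0.16153817]
 [0.50319685 0.29225285]]
[np.float64(0.19018230342861284), np.float64(0.1332394306650119), np.float64(0.18820377048024978), np.float64(0.1348067224720105)]
R [[ 0.69366116 -0.72030146]
 [ 0.72030146  0.69366116]] 0.9999999999999996 t [0.55903223 0.07240868] res [[ 0.46144481 -0.20559663]
 [-0.58684315 -1.03800268]
 [ 0.78917167  0.08132631]
 [-0.66377333  1.162273  ]]
knob [0.40963475 0.15658347] (np.float64(345.81340811214864), np.float64(156.03873382976116)) [0.41578552 0.15224303 0.23248781] pix xy at .22 [0.40552199 0.15622848]
front ang 46.0793752573291
404 125 [0.29945492 0.35058836 0.16820975]
236 240 [ 0.45789386 -0.14346085  0.00577817]
217 212 [ 0.41424299 -0.17453098  0.08802494]
345 163 [0.271146   0.20285522 0.00753796]
320 180 [0.31199767 0.1173274  0.00178562]
265 262 [ 0.55079249 -0.07828654  0.03253814]
```

Request:
servo_tool(
  steps="50 50 30 2 85; 50 50 30 2 85; 50 50 30 2 85; 0 52 0 1.3 85; 0 52 0 1.3 85; 0 52 0 1.3 85; 0 52 0 1.3 85; 0 52 0 1.3 85; 0 52 0 1.3 85; 0 52 0 1.3 85; 0 52 0 1.3 85; 0 52 0 1.3 85; 0 52 0 1.7 85; 0 0 0 0 85; 0 0 0 0 85",
  newtons=25,
)

```text
t: 1.98
eef_pos: [0.38, 0.1282, 0.3233]
ee_rot: [0.92, 0.392, -0.0, 0.0]
ft_force: [-0.7, 0.3, 0.1]
gripper_width: 0.0852
gripper_force: 0.0
```

Run:
```python
from h import *
o=arm.get_obs(); a,d=grab('wrist'); cv2.imwrite('pics/w1.png',a)
from scipy.spatial.transform import Rotation as R
print(o['t'],o['eef_pos'],R.from_quat(o['ee_rot']).as_matrix().round(3),o['ft_force'])
print(proj('wrist',[.4096,.1566,.22]),proj('wrist',[.559,.072,.25]))
```

```text
1.975 [0.38002788 0.12824208 0.32327108] [[ 0.693  0.721 -0.001]
 [ 0.721 -0.693 -0.001]
 [-0.001 -0.    -1.   ]] [-0.6521487   0.3140331   0.12271708]
(np.float64(324.9947835761689), np.float64(155.99028710304094)) (np.float64(579.0694691089245), np.float64(96.48654379382354))
```

View pics/w1.png

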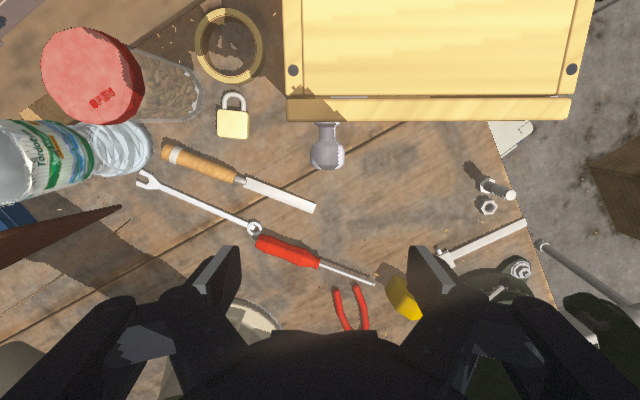

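The wrist view shows the knob head at about (326,157), where my model predicts (325,156). The padlock (233,120), the jar (90,75) and the tape are away from the path. I'm descending onto the knob.

Request:
servo_tool(
  steps="15 14 0 0 85; 14.5 14.5 0 0 85; 0 0 -30 0 85; 0 0 -30 0 85; 0 0 -25 0 85; 0 0 -20 0 85; 0 0 0 0 85; 0 0 0 0 28; 0 0 0 0 15; 0 0 0 0 15; 0 0 0 0 15; 0 0 0 0 15; 0 0 0 0 15; 0 0 0 0 15",
  newtons=25,
)

```text
t: 3.78
eef_pos: [0.4107, 0.1567, 0.2194]
ee_rot: [0.92, 0.391, 0.001, 0.001]
ft_force: [2.6, -1.4, 6.1]
gripper_width: 0.0263
gripper_force: 24.8
```

```bash
cat >> h.py <<'E'
H=np.array([.559,.0724]);A0=np.radians(46.08)
def door(th,x,y):
    a=A0+th;c,s=np.cos(a),np.sin(a);return H+np.array([c*x-s*y,s*x+c*y])
def theta(p,x,y): # angle at which door-local (x,y) is at direction of p
    d=np.array(p[:2])-H;return (np.arctan2(d[1],d[0])-np.arctan2(y,x)-A0+np.pi)%(2*np.pi)-np.pi
E
python3 - <<'E'
from h import *
p=None
for t in np.arange(0,.37,.03):
    q=door(t,-.043,.166)*1e3; print(round(t,2),q.round(1),None if p is None else (q-p).round(1)); p=q
E
```

```text
0.0 [409.6 156.6] None
0.03 [407.1 152.1] [-2.5 -4.5]
0.06 [404.8 147.5] [-2.3 -4.6]
0.09 [402.6 142.8] [-2.2 -4.7]
0.12 [400.6 138.1] [-2.  -4.7]
0.15 [398.7 133.3] [-1.9 -4.8]
0.18 [396.9 128.5] [-1.8 -4.8]
0.21 [395.3 123.6] [-1.6 -4.9]
0.24 [393.9 118.6] [-1.5 -4.9]
0.27 [392.6 113.7] [-1.3 -5. ]
0.3 [391.4 108.7] [-1.2 -5. ]
0.33 [390.4 103.6] [-1. -5.]
0.36 [389.5  98.5] [-0.9 -5.1]
```

Request:
servo_tool(
  steps="-2.5 -4.5 0 1.7 15; -2.3 -4.6 0 1.7 15; -2.2 -4.7 0 1.7 15; -2 -4.7 0 1.7 15; -1.9 -4.8 0 1.7 15; -1.8 -4.8 0 1.7 15; -1.6 -4.9 0 1.7 15; 0 0 0 0 15",
)

```text
t: 4.78
eef_pos: [0.3964, 0.1237, 0.2193]
ee_rot: [0.875, 0.485, 0.001, 0.001]
ft_force: [1.8, -0.8, 5.7]
gripper_width: 0.0264
gripper_force: 24.8
```

Moving freely. Next, small steps toward the catch.

Request:
servo_tool(
  steps="-0.5 -1.7 0 0.6 15; -0.5 -1.6 0 0.6 15; -0.5 -1.6 0 0.5 15; -0.5 -1.7 0 0.6 15; 0 0 0 0 15",
)

```text
t: 5.4
eef_pos: [0.3946, 0.1173, 0.2194]
ee_rot: [0.865, 0.502, 0.001, 0.001]
ft_force: [2.8, -1.3, 5.6]
gripper_width: 0.027
gripper_force: 24.8
```

Request:
servo_tool(
  steps="-0.4 -1.7 0 0.6 15; 0 0 0 0 15",
)

```text
t: 5.65
eef_pos: [0.3941, 0.1156, 0.2193]
ee_rot: [0.862, 0.507, 0.001, 0.001]
ft_force: [1.1, -1.0, 6.0]
gripper_width: 0.0267
gripper_force: 24.8
```

Request:
servo_tool(
  steps="-0.4 -1.7 0 0.6 15; 0 0 0 0 15",
)

```text
t: 5.9
eef_pos: [0.3937, 0.1139, 0.2194]
ee_rot: [0.859, 0.511, 0.001, 0.001]
ft_force: [3.3, -0.2, 5.3]
gripper_width: 0.0265
gripper_force: 24.8
```

Request:
servo_tool(
  steps="-0.4 -1.7 0 0.6 15; 0 0 0 0 15",
)

```text
t: 6.15
eef_pos: [0.3933, 0.1122, 0.2193]
ee_rot: [0.857, 0.516, 0.001, 0.001]
ft_force: [2.4, -1.1, 5.6]
gripper_width: 0.0267
gripper_force: 24.8
```

Request:
servo_tool(
  steps="-0.4 -1.7 0 0.6 15; 0 0 0 0 15",
)

```text
t: 6.4
eef_pos: [0.3932, 0.1114, 0.2194]
ee_rot: [0.854, 0.52, 0.002, -0.0]
ft_force: [3.2, 4.3, 4.6]
gripper_width: 0.0269
gripper_force: 24.7
```

Request:
servo_tool(
  steps="-0.4 -1.7 0 0.6 15; 0 0 0 0 15",
)

```text
t: 6.65
eef_pos: [0.3931, 0.111, 0.2194]
ee_rot: [0.851, 0.525, 0.003, -0.002]
ft_force: [3.6, 10.1, 3.6]
gripper_width: 0.0264
gripper_force: 24.7
```

Caught at about 0.28 rad with 10 N. Now I'll ease the door in by about 3.5 mm and read the result.

Request:
servo_tool(
  steps="0.4 2 0 -0.6 15; 0.5 2 0 -0.6 15; 0.4 2 0 -0.6 15; 0 0 0 0 15; 0 0 0 0 15",
)

```text
t: 7.28
eef_pos: [0.3939, 0.1148, 0.2194]
ee_rot: [0.86, 0.511, 0.001, 0.001]
ft_force: [3.3, -0.5, 5.7]
gripper_width: 0.0268
gripper_force: 24.8
```

Run:
```python
from h import *
o=arm.get_obs(); p=o['eef_pos']; print(p,theta(p,-.043,.166),theta([.4107,.1567],-.043,.166),theta([.3931,.1110],-.043,.166))
```

```text
[0.39394831 0.11477437 0.21935755] 0.2617772160481726 -0.003808479265652309 0.284480558622918
```

Request:
servo_tool(
  steps="0 0 0 0 50; 0 0 0 0 85; 0 0 0 0 85; 0 0 0 0 85; 0 0 25 0 85; 0 0 30 0 85; 0 0 30 0 85; 0 0 25 0 40; 0 0 0 0 0; 0 0 0 0 0",
)

```text
t: 8.52
eef_pos: [0.3925, 0.1146, 0.3277]
ee_rot: [0.859, 0.511, -0.0, -0.0]
ft_force: [-0.6, 0.7, -0.4]
gripper_width: 0.0315
gripper_force: 0.0
```

Run:
```python
from h import *
o=arm.get_obs(); a,d=grab('wrist'); 
print(o['t'],o['eef_pos'],o['ft_force'])
b=a.copy()
for th in (.265,):
  for n,x,y,z in [('edge',0,.15,.25),('latch',.021,.15,.219),('free',0,.194,.25),('freeo',-.015,.194,.25),('hin',0,.004,.25)]:
    u,v=proj('wrist',[*door(th,x,y),z]); print(n,u,v); cv2.circle(b,(int(u),int(v)),2,(255,0,255),-1)
for n,x,y in [('c0',0,.004),('c1',0,.194)]:
    u,v=proj('wrist',[*door(0,x,y),.25]); print(n,u,v); cv2.circle(b,(int(u),int(v)),2,(0,0,255),-1)
cv2.imwrite('pics/w2.png',cv2.resize(b[0:300,160:560],None,fx=2,fy=2,interpolation=cv2.INTER_CUBIC))
```

```text
8.525 [0.39251637 0.1146495  0.32772306] [-0.55641733  0.67391802 -0.41819474]
edge 346.18059745661543 157.63407748581542
latch 343.86024361945596 125.92182756400148
free 284.2295905310114 157.4602147791032
freeo 284.9725922486136 178.19629082530355
hin 551.6794221284838 158.21080066848322
c0 552.2110476350377 156.73247365398734
c1 291.7225564113392 80.37425673956224
```

View pics/w2.png

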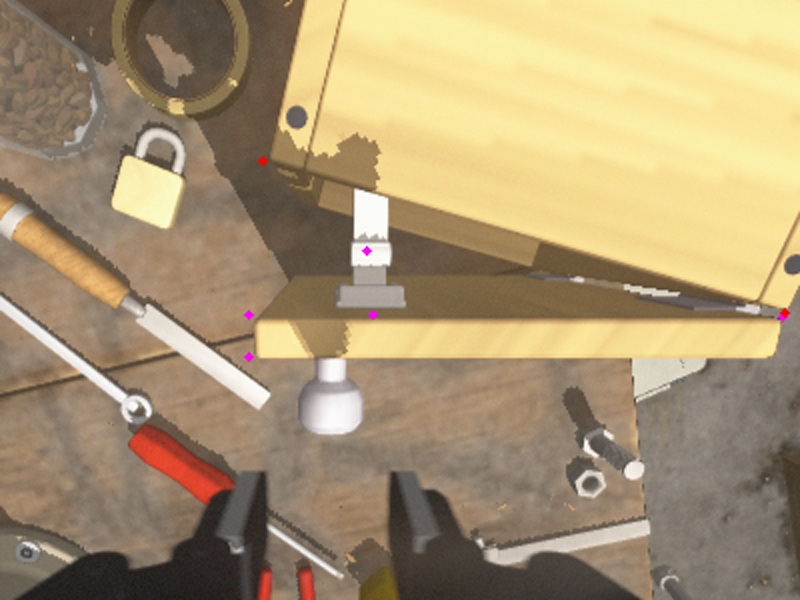

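The wrist crop shows the door ajar. The white hook arm and thumb pad are at crop (371,252), and the door's inner top edge is at row 320, about 2 mm further out than the model. The gap between the door and the front face is clear around the pad.

Run:
```python
from h import *
p=arm.get_obs()['eef_pos']; g=door(.265,.022,.149); print(g,(g-p[:2])*1e3)
for u,v in [(345,126),(345,122),(345,130),(346,110),(345,149),(320,170),(380,170),(420,170)]:
    q=px('wrist',u,v,0); d=q[:2]-H; a=A0+.265; print(u,v,q.round(4),'local',(np.array([[np.cos(a),np.sin(a)],[-np.sin(a),np.cos(a)]])@d*1e3).round(1))
```

```text
[0.43892823 0.16332727] [46.60222954 48.7034885 ]
345 126 [0.4383 0.1625 0.2202] local [ 21.  149.2]
345 122 [0.4398 0.1651 0.2182] local [ 24.  149.1]
345 130 [0.4369 0.1597 0.2192] local [ 17.9 149. ]
346 110 [0.4451 0.1728 0.2132] local [ 33.2 148.2]
345 149 [0.4299 0.1471 0.2251] local [  3.5 149.1]
320 170 [0.4069 0.1457 0.2507] local [ -8.8 168.6]
380 170 [0.4447 0.1251 0.2503] local [ -8.8 125.5]
420 170 [0.4701 0.1111 0.2494] local [-8.8 96.5]
```

Request:
servo_tool(
  steps="23.5 24.5 0 0 0; 23 24 0 0 0; 0 0 0 0 0; 0 0 -25 0 0; 0 0 -25 0 0; 0 0 0 0 0; 0 0 0 0 0; 0 0 -5 0 0; 0 0 -5 0 0; 0 0 0 0 0; 0 0 0 0 0",
)

```text
t: 9.95
eef_pos: [0.4393, 0.1632, 0.2686]
ee_rot: [0.859, 0.511, 0.0, 0.0]
ft_force: [-0.8, 0.4, -0.6]
gripper_width: 0.0001
gripper_force: 0.0
```

Request:
servo_tool(
  steps="0 0 -4 0 0; 0 0 -4 0 0; 0 0 -4 0 0; 0 0 -4 0 0; 0 0 -4 0 0; 0 0 0 0 0; 0 0 0 0 0",
)

```text
t: 10.82
eef_pos: [0.4393, 0.1632, 0.2486]
ee_rot: [0.859, 0.511, 0.0, 0.0]
ft_force: [-0.6, -0.9, 0.1]
gripper_width: -0.0001
gripper_force: 0.0
```

Request:
servo_tool(
  steps="0 0 -2 0 0; 0 0 -2 0 0; 0 0 0 0 0; 0 0 0 0 0",
)

```text
t: 11.32
eef_pos: [0.4393, 0.1631, 0.2446]
ee_rot: [0.859, 0.511, 0.0, 0.0]
ft_force: [0.5, -1.1, -0.6]
gripper_width: -0.0001
gripper_force: 0.0
```

Request:
servo_tool(
  steps="0 0 -1.5 0 0; 0 0 -1.5 0 0; 0 0 0 0 0; 0 0 0 0 0",
)

```text
t: 11.82
eef_pos: [0.4393, 0.1632, 0.2415]
ee_rot: [0.859, 0.511, 0.0, 0.0]
ft_force: [0.1, -0.7, 0.1]
gripper_width: -0.0001
gripper_force: 0.0
```

Request:
servo_tool(
  steps="0 0 -1.5 0 0; 0 0 -1.5 0 0; 0 0 0 0 0; 0 0 0 0 0",
)

```text
t: 12.32
eef_pos: [0.4394, 0.1632, 0.2387]
ee_rot: [0.859, 0.511, 0.0, 0.0]
ft_force: [-0.3, 0.7, 2.3]
gripper_width: 0.0001
gripper_force: 0.9
```

Request:
servo_tool(
  steps="0 0 -1.5 0 0; 0 0 0 0 0; 0 0 0 0 0",
)

```text
t: 12.7
eef_pos: [0.4394, 0.1633, 0.2372]
ee_rot: [0.859, 0.511, 0.0, 0.0]
ft_force: [-0.6, 0.8, 4.1]
gripper_width: -0.0
gripper_force: 1.8
```

Request:
servo_tool(
  steps="0 0 -1.5 0 0; 0 0 0 0 0; 0 0 0 0 0",
)

```text
t: 13.08
eef_pos: [0.4393, 0.1632, 0.2357]
ee_rot: [0.859, 0.511, 0.0, 0.0]
ft_force: [-1.3, 1.9, 4.5]
gripper_width: -0.0
gripper_force: 2.5
```

Request:
servo_tool(
  steps="0 0 -1 0 0; 0 0 -0.6 0 0; 0 0 0 0 0; 0 0 0 0 0",
)

```text
t: 13.58
eef_pos: [0.4394, 0.1634, 0.2343]
ee_rot: [0.859, 0.511, 0.0, -0.0]
ft_force: [-1.1, 2.3, 6.7]
gripper_width: -0.0
gripper_force: 3.2
```

Request:
servo_tool(
  steps="0 0 -0.8 0 0; 0 0 0 0 0; 0 0 0 0 0",
)

```text
t: 13.95
eef_pos: [0.4394, 0.1634, 0.2337]
ee_rot: [0.859, 0.511, 0.0, -0.0]
ft_force: [-1.8, 1.2, 7.2]
gripper_width: -0.0
gripper_force: 3.6
```

Run:
```python
from h import *
p0=door(.265,.022,.149);p=p0;x=22
for i,t in enumerate(np.arange(.265,.60,.02)):
    q=door(t,.022,.149); print(round(t,3),((q-p)*1e3).round(1),1.15); p=q
a=A0+.265; print('outward unit',-np.cos(a),-np.sin(a))
```

```text
0.265 [0. 0.] 1.15
0.285 [-1.8 -2.4] 1.15
0.305 [-1.7 -2.5] 1.15
0.325 [-1.7 -2.5] 1.15
0.345 [-1.6 -2.5] 1.15
0.365 [-1.6 -2.6] 1.15
0.385 [-1.5 -2.6] 1.15
0.405 [-1.5 -2.6] 1.15
0.425 [-1.4 -2.6] 1.15
0.445 [-1.4 -2.7] 1.15
0.465 [-1.3 -2.7] 1.15
0.485 [-1.3 -2.7] 1.15
0.505 [-1.2 -2.8] 1.15
0.525 [-1.2 -2.8] 1.15
0.545 [-1.1 -2.8] 1.15
0.565 [-1.1 -2.8] 1.15
0.585 [-1.  -2.8] 1.15
outward unit -0.48078399410159306 -0.8768390679113923
```

Request:
servo_tool(
  steps="0 0 -0.8 0 0; 0 0 0 0 0; 0 0 0 0 0",
)

```text
t: 14.32
eef_pos: [0.4394, 0.1634, 0.233]
ee_rot: [0.859, 0.511, 0.001, -0.0]
ft_force: [-2.4, 1.7, 8.0]
gripper_width: -0.0
gripper_force: 4.0
```

Request:
servo_tool(
  steps="-0.9 -1.2 0 0.3 0; -0.9 -1.2 0 0.5 0; -0.9 -1.2 0 0.6 0; 0 0 0 0 0",
)

```text
t: 14.82
eef_pos: [0.4367, 0.1597, 0.2331]
ee_rot: [0.853, 0.522, 0.001, 0.0]
ft_force: [-1.9, 2.0, 7.3]
gripper_width: -0.0001
gripper_force: 4.1
```

Request:
servo_tool(
  steps="-0.9 -1.2 0 0.6 0; 0 0 0 0 0",
)

```text
t: 15.08
eef_pos: [0.4358, 0.1585, 0.233]
ee_rot: [0.85, 0.526, 0.001, 0.0]
ft_force: [-1.1, 0.6, 9.1]
gripper_width: -0.0
gripper_force: 4.0
```

Request:
servo_tool(
  steps="-0.8 -1.3 0 0.6 0; 0 0 0 0 0",
)

```text
t: 15.32
eef_pos: [0.435, 0.1572, 0.233]
ee_rot: [0.848, 0.531, 0.0, 0.0]
ft_force: [-2.2, 1.7, 7.6]
gripper_width: 0.0003
gripper_force: 4.1
```

Request:
servo_tool(
  steps="-0.8 -1.3 0 0.6 0; 0 0 0 0 0",
)

```text
t: 15.58
eef_pos: [0.4341, 0.1559, 0.233]
ee_rot: [0.845, 0.535, 0.0, 0.0]
ft_force: [-2.3, 2.1, 8.5]
gripper_width: 0.0001
gripper_force: 4.1
```

Request:
servo_tool(
  steps="-0.8 -1.3 0 0.6 0; 0 0 0 0 0",
)

```text
t: 15.82
eef_pos: [0.4333, 0.1546, 0.233]
ee_rot: [0.842, 0.54, 0.0, 0.0]
ft_force: [-1.4, 1.4, 7.5]
gripper_width: 0.0002
gripper_force: 4.1
```

Request:
servo_tool(
  steps="-0.8 -1.3 0 0.6 0; 0 0 0 0 0",
)

```text
t: 16.08
eef_pos: [0.4325, 0.1533, 0.233]
ee_rot: [0.839, 0.544, 0.0, 0.0]
ft_force: [-1.4, 2.2, 7.8]
gripper_width: 0.0002
gripper_force: 4.1
```

No jam: the door is already past about 0.33 rad with little force. I'll continue along the arc, still pressing.

Request:
servo_tool(
  steps="-1.6 -2.5 0 1.15 0; -1.6 -2.6 0 1.15 0; -1.5 -2.6 0 1.15 0; -1.5 -2.6 0 1.15 0; 0 0 0 0 0",
)

```text
t: 16.7
eef_pos: [0.4263, 0.1427, 0.233]
ee_rot: [0.817, 0.577, 0.0, 0.0]
ft_force: [-2.0, 0.6, 8.3]
gripper_width: 0.0002
gripper_force: 4.1
```

Request:
servo_tool(
  steps="-1.4 -2.6 0 1.15 0; -1.4 -2.7 0 1.15 0; -1.3 -2.7 0 1.15 0; -1.3 -2.7 0 1.15 0; -1.2 -2.8 0 1.15 0; -1.2 -2.8 0 1.15 0; -1.1 -2.8 0 1.15 0; -1.1 -2.8 0 1.15 0; -1 -2.8 0 1.15 0; 0 0 0 0 0",
)

```text
t: 17.95
eef_pos: [0.4158, 0.1178, 0.2331]
ee_rot: [0.761, 0.648, 0.0, 0.001]
ft_force: [-0.7, -0.4, 7.9]
gripper_width: -0.0002
gripper_force: 4.0
```

Run:
```python
from h import *
p=arm.get_obs()['eef_pos']; print(p,theta(p,.022,.149),theta(p,.02,.149))
a,_=grab('wrist'); cv2.imwrite('pics/w3.png',a)
```

```text
[0.4158401  0.11776284 0.23311191] 0.6062808918260125 0.5931196889836712
```

View pics/w3.png

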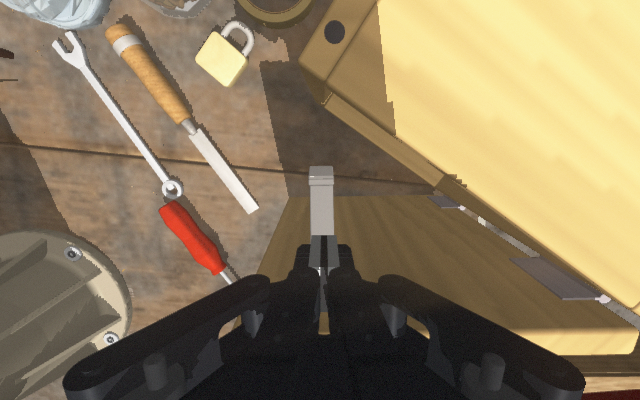

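The wrist view shows the barb (321,180) well clear of the catch, with the door at about 0.6 rad. I'll lift off the pad and push the door wide with the fingers' side.

Run:
```python
from h import *
p=door(.6,.021,.149)
print('; '.join([ '%.1f %.1f 0 2.9 0'%tuple((door(t+.05,.021,.149)-door(t,.021,.149))*1e3) for t in np.arange(.6,1.549,.05)]), door(1.55,.021,.149))
```

```text
-2.1 -7.2 0 2.9 0; -1.7 -7.3 0 2.9 0; -1.4 -7.4 0 2.9 0; -1.0 -7.5 0 2.9 0; -0.6 -7.5 0 2.9 0; -0.2 -7.5 0 2.9 0; 0.1 -7.5 0 2.9 0; 0.5 -7.5 0 2.9 0; 0.9 -7.5 0 2.9 0; 1.3 -7.4 0 2.9 0; 1.6 -7.3 0 2.9 0; 2.0 -7.3 0 2.9 0; 2.4 -7.1 0 2.9 0; 2.7 -7.0 0 2.9 0; 3.1 -6.9 0 2.9 0; 3.4 -6.7 0 2.9 0; 3.7 -6.5 0 2.9 0; 4.0 -6.3 0 2.9 0; 4.4 -6.1 0 2.9 0 [ 0.43861587 -0.01787548]
```

Request:
servo_tool(
  steps="0 0 4 0 0; 0 0 2 0 0; -2 -7.2 0 2.9 0; -1.7 -7.3 0 2.9 0; -1.4 -7.4 0 2.9 0; -1 -7.5 0 2.9 0; -0.6 -7.5 0 2.9 0; -0.2 -7.5 0 2.9 0; 0 0 0 0 0",
)

```text
t: 19.12
eef_pos: [0.4085, 0.0733, 0.2382]
ee_rot: [0.655, 0.756, -0.0, 0.0]
ft_force: [1.0, -0.5, 2.7]
gripper_width: 0.0001
gripper_force: 0.9
```

Request:
servo_tool(
  steps="0.1 -7.5 0 2.9 0; 0.5 -7.5 0 2.9 0; 0.9 -7.5 0 2.9 0; 1.3 -7.4 0 2.9 0; 1.6 -7.3 0 2.9 0; 2 -7.3 0 2.9 0; 2.4 -7.1 0 2.9 0; 2.7 -7 0 2.9 0; 3.1 -6.9 0 2.9 0; 3.4 -6.7 0 2.9 0; 3.7 -6.5 0 2.9 0; 4 -6.3 0 2.9 0; 4.4 -6.1 0 2.9 0; 0 0 0 0 0; 0 0 0 0 0",
)

```text
t: 21.0
eef_pos: [0.4382, -0.0172, 0.2381]
ee_rot: [0.376, 0.927, -0.0, -0.0]
ft_force: [0.1, -0.6, 2.4]
gripper_width: -0.0001
gripper_force: 1.0
```

Run:
```python
from h import *
o=arm.get_obs();p=o['eef_pos']; print(p,o['ft_force'],theta(p,.021,.149))
a,_=grab('wrist'); b,_=grab('scene'); b=b[100:300,220:460]
cv2.imwrite('pics/w4.png',np.hstack([cv2.resize(a,(400,250)),cv2.resize(b,(300,250))]))
```

```text
[ 0.43817833 -0.01716343  0.23813082] [ 0.07600219 -0.63819598  2.40805253] 1.5444668365526342
```

View pics/w4.png

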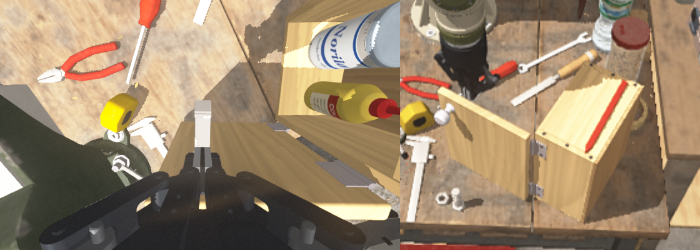

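The pictures show the door standing square to the cupboard, the glue and tin in view inside, and the pencil, calliper and jar where they were. Withdrawing upward.

Request:
servo_tool(
  steps="0 0 3 0 0; -2 2 0 0 0; 0 0 20 0 0; 0 0 30 0 0; 0 0 30 0 0; 0 0 0 0 0; 0 0 0 0 0; 0 0 0 0 0; 0 0 0 0 0",
)

```text
t: 22.22
eef_pos: [0.4361, -0.0152, 0.3205]
ee_rot: [0.375, 0.927, -0.0, -0.001]
ft_force: [0.2, 0.3, -0.7]
gripper_width: 0.0001
gripper_force: 0.0
```

Run:
```python
from h import *
b,_=grab('scene')
P=[px('scene',220+int((u-400)*.8),100+int(v*.8)) for u,v in [(443,92),(485,112),(527,137)]]
print(P); d=P[0]-P[2]; print('theta',np.arctan2(d[1],d[0])-A0-np.pi/2+2*np.pi)
o=arm.get_obs(); print(o['t'],o['eef_pos'],o['ft_force'],max(abs(np.array(o['joint_velocities']))))
print(arm.finish_job())
```

```text
[array([ 0.43681132, -0.06536238,  0.2511137 ]), array([0.49667039, 0.00099057, 0.25180815]), array([0.56114138, 0.06039685, 0.2492339 ])]
theta 1.5576613342970438
22.275 [ 0.43619127 -0.01525498  0.32069102] [-0.80707488 -0.22169834  0.15903061] 0.007359905381075893
the job is handed in; nothing more can be done
None
```

The cupboard door stands open at about 1.55 rad, square to the cupboard. The latch was released with about 8–9 N of press and at most about 10 N of pull measured at the knob, the arm is clear, nothing else on the bench looked disturbed in the last pictures, and I handed the job in at 22.3 s without getting a verdict back.

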